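# Put the clay modelling tools back on their shadow boards

## Task

Tidy the modelling bench: put the wire-loop tool, the rake, the blade scraper and the roll of tape back, each lying flat on the white board that shows its silhouette, covering the silhouette and lined up with it. Leave the jar and the clay billet where they stand.

Things in the scene. Friction and masses are not known exactly. Their poses are not given: they have to be found in the camera images.
- loop_tool: Double-ended wire-loop clay tool, lying flat: dark wooden square handle 18 x 18 mm, 76 mm long, a brass neck and a round steel wire loop (36 mm across) at each end; 146 mm overall, about 70 g. Origin at the centre of the handle's underside, x along the tool, z up; the handle's top is 18 mm above the origin. A half turn makes no difference.
- rake: Double-ended clay rake, lying flat, shaped like a long H: dark wooden square handle 18 x 18 mm, 104 mm long, a toothed steel crossbar 54 mm wide at each end; 148 mm overall, about 110 g. Origin at the centre of the handle's underside, x along the tool, z up; the handle's top is 18 mm above the origin. A half turn makes no difference.
- scraper: Blade scraper, lying flat: oblong steel blade 124 x 50 x 4 mm with a dark wooden ridge grip (90 mm long, 20 mm wide, rising from 4 to 28 mm above the origin) along the middle of its upper face; about 200 g. Origin at the centre of the blade's underside, x along blade and grip, z up. A half turn makes no difference.
- tape: Roll of black modelling tape lying flat: a ring 60 mm outside, 40 mm inside diameter, 25 mm high, about 90 g. Origin at the centre of its underside, z up. Its yaw does not matter.
- board_loop: Loop-tool board: white, 165 x 75 x 6 mm, screwed to the bench (does not move). Origin at the centre of its underside, x along its length, z up; its top face is 6 mm above the origin. On it, centred and along x, the grey life-size silhouette of the loop tool: a bar with a round loop at each end.
- board_rake: Rake board: white, 165 x 75 x 6 mm, screwed to the bench (does not move). Origin at the centre of its underside, x along its length, z up; its top face is 6 mm above the origin. On it, centred and along x, the grey life-size silhouette of the rake: a long H.
- board_scraper: Scraper board: white, 165 x 75 x 6 mm, screwed to the bench (does not move). Origin at the centre of its underside, x along its length, z up; its top face is 6 mm above the origin. On it, centred and along x, the grey life-size silhouette of the scraper's blade: a plain oblong 124 x 50 mm.
- board_tape: Tape board: white, 165 x 75 x 6 mm, screwed to the bench (does not move). Origin at the centre of its underside, x along its length, z up; its top face is 6 mm above the origin. On it, centred and along x, the grey life-size silhouette of the tape roll: a ring 60 mm across. The ring is to be centred on it.
- jar: Bystander: amber glass jar with a metal cap, 60 mm diameter, 85 mm tall, loose, standing left of the work. Origin at the centre of its underside.
- billet: Bystander: loose oblong billet of brown clay, 130 x 60 x 55 mm, right of the work. Origin at the centre of its underside, x along its length. Farther right, beyond y = -0.55 m, stands a fixed clay car on a plinth, up to 160 mm tall.
Things that resemble listed ones, but are neither listed nor needed, are in the scene too. Leave any turquoise look-alike of the scraper alone.

How it is judged:
By the outcome, as a careful person would: the job done as asked, in the order asked, and still so for the second after the job is handed in, with the robot touching nothing.
It also fails if it takes over 96 s, if anything falls off the work surface, if the arm or the gripper's body presses on something with over 40 N, if the wrist force passes 120 N, or if a joint passes its speed limit or range.

## Robot

A 6-joint arm with a two-finger parallel gripper is mounted at the origin on the work surface. World frame = base frame: x ahead of the robot, y to its left, z up, the work surface at z = 0. Lengths are in m, angles in rad, forces in N, time in s.
With the tool pointing down it reaches from about 0.35 to 0.8 m from the base axis. Payload 7.3 kg.
Tool frame: the origin (TCP) lies midway between the tips of the shut fingers; the grasp point (between the pads) lies 19 mm behind it; z points along the fingers, y is the direction in which the jaws open and shut (so a half turn about z gives the same grasp; the last joint's range is limited). The gripper opens to 85 mm and grips with 20 to 120 N. Pads are 22 mm wide; open, the fingers measure 114 mm over their backs; the gripper's body (76 mm by 85 mm) begins 54 mm behind the grasp point. The pads swing forward as they close: fully open they stand 13 mm farther back than shut.
Start: joints at [1.12, 0.342, 1.524, -0, 1.275, -0.146], TCP at [0.158, 0.501, 0.231] pointing down, gripper open.
Joint ranges: [-2.53, 2.53], [-0.77, 2.02], [0.04, 2.7], [-1, 4.14], [0.28, 2.66], [-3.11, 3.11]. Speed limits (rad/s): [2.57, 2.57, 3.14, 3.14, 3.14, 3.14].

## Interface

Orientations are given as a unit quaternion [w, x, y, z].
In Python, from plant import readout, read_camera, camera_model, workorder, nets gives the robot as it stands. The module is installed in compiled form; this text tells all that it offers.
- The arm moves only by the shell command python3 -m jog 'ROWS' [FORCE]. ROWS is JSON, a list of rows, each a list of 5 numbers: the shift along the tool's x, y, z in mm, then the turn about the tool's z in rad, then the closure, from 0 (fully open) to 1 (shut). A call has 1 to 8 rows; each row is the pose to reach, as a shift and turn from the pose commanded when the call began, along the tool's axes at that moment; what a row does not reach only later rows make up. A row lasts 1/8 s, in which the tool goes at most 62.5 mm and 10.7 degrees, less where a joint would pass 70% of its speed; a pose out of reach is approached as far as the arm can. A call with a gripper value outside its range is refused whole. The fingers move at their own pace and stop on an object; FORCE is the grip in N (left out, the last holds). Time passes only in rows, so rows that repeat a pose let the fingers close. It gives the time, the measured TCP pose, the force and the opening at its end, in the units of the state.
- readout.sense(): the state, without advancing time (a new reading comes with each control period).
- read_camera(name): name is "scene" or "top" or "wrist"; returns the picture (384x512x3 uint8, red, green, blue); there is no depth.
- camera_model(name): a dict with "fx", "fy", "cx", "cy" (pixels), "rvec" (rotation vector, rad) and "tvec" (3), from world to camera coordinates, as OpenCV has them; the wrist camera has in their place "T_tool_cam" (4x4, takes a point from camera to tool coordinates, whose origin is the TCP and whose axes are the flange's). Camera axes: x right, y down, z forward; pixel columns grow to the right and rows downward; lengths in m; the calibration is good to about 2 mm. The wrist camera is an equidistant fisheye: a pixel r from the principal point sees the ray r / f radians off the axis. A picture is of the moment at which its call begins: read the wrist's pose just before it. camera_model takes no time and is no camera call.
- workorder.finish_job(): hands the job in, once; it reports no verdict.
Trained networks look in the newest picture that a camera, given by its name, has taken for a name from the list of things; names that differ only in an ending like _2 or _b are one class to them, and where a whole thing is asked for, a point or a joint stands for the part that bears it (a point fixed in the world has none). Each returns a list of dicts, best first, with "score" (0 to 1); they miss things now and then, are a little off and sometimes report something else, mostly with a low value. They report only what shows in the picture. A call takes as long as a camera call. They do not tell look-alikes from the thing itself.
- nets.cut_out(thing, camera): "mask" (384x512 bool, what is visible of it) and "pixel" ([column, row] in pixels, amid what is visible of it).
The state is a dict: "time_s": time; "joints": joint angles; "joint_velocities": joint speeds; "joint_efforts": joint torques, N m; "tcp_pos": TCP position; "tcp_rot": TCP orientation; "contact_force": force on the tool from outside, world axes, zero at the start; "torque": the same for the moment, N m; "width": finger opening in m.
Only numpy, scipy, OpenCV 4.12 (cv2) and the standard library are available. Lean on these libraries where they do the work, as an engineer would, in place of code of your own. Each camera call takes 0.05 s, during which the arm holds its last target.

## Working session

There is one attempt and no reset: what is moved stays moved. The work goes in short steps, Python scripts to look and compute and a shell command to move; the robot and the scene stay as the last step left them, time stands still between calls to the robot, and variables do not carry over. Pictures are saved under pics/ and viewed, and the job is handed in when it is done.

```bash
mkdir -p pics; ls; python3 - <<'E'
from plant import readout, read_camera, camera_model
import cv2
for n in ("scene","top","wrist"):
    im=read_camera(n); cv2.imwrite(f"pics/a_{n}.png",im[:,:,::-1]); print(n,camera_model(n))
print(readout.sense())
E
```

```text
pics
scene {'fx': 355.0838361187712, 'fy': 355.0838361187712, 'cx': 256.05963365179804, 'cy': 190.95735995222012, 'rvec': array([ 1.89642301,  1.09895808, -0.63705254]), 'tvec': array([-0.29227012, -0.24778492,  1.48435674])}
top {'fx': 385.39382661471893, 'fy': 385.39382661471893, 'cx': 252.37543832444982, 'cy': 190.82085028780006, 'rvec': array([ 2.09078702, -2.14942837,  0.21793874]), 'tvec': array([-0.00658179,  0.61780894,  1.03094385])}
wrist {'fx': 297.3186396354542, 'fy': 297.3186396354542, 'cx': 253.51902862378782, 'cy': 191.11723862487432, 'T_tool_cam': array([[ 6.32116603e-04, -9.65556436e-01, -2.60192948e-01,
         6.42719132e-02],
       [ 9.99999534e-01,  4.20586921e-04,  8.68647297e-04,
        -3.41311942e-04],
       [-7.29294237e-04, -2.60193376e-01,  9.65556252e-01,
        -1.43014432e-01],
       [ 0.00000000e+00,  0.00000000e+00,  0.00000000e+00,
         1.00000000e+00]])}
{'time_s': 0.15, 'joints': array([ 1.12000038e+00,  3.42554799e-01,  1.52478793e+00, -1.39215029e-05,
        1.27538844e+00, -1.46016862e-01]), 'joint_velocities': array([-0.0009323 ,  0.00018023, -0.00406321,  0.00262294, -0.00105776,
        0.00094873]), 'joint_efforts': array([ 1.89246108e-03, -4.33910429e+01, -2.46146876e+01, -2.46994905e-04,
        5.76103615e-03, -1.55185364e-05]), 'tcp_pos': array([0.15740549, 0.50054065, 0.23079307]), 'tcp_rot': array([-1.60996958e-04,  1.51798381e-01,  9.88411315e-01, -5.46059144e-04]), 'contact_force': array([-0.28003079, -0.80131564,  0.09453812]), 'torque': array([0.02567666, 0.01353026, 0.01623318]), 'width': 0.08526341802425418}
```

View pics/a_top.png

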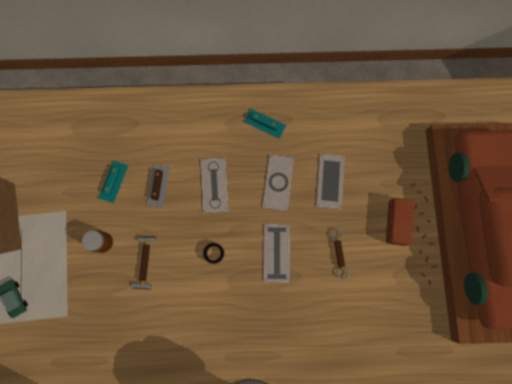

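View pics/a_scene.png

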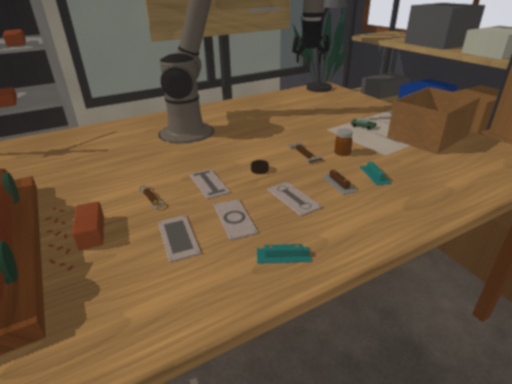

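View pics/a_wrist.png

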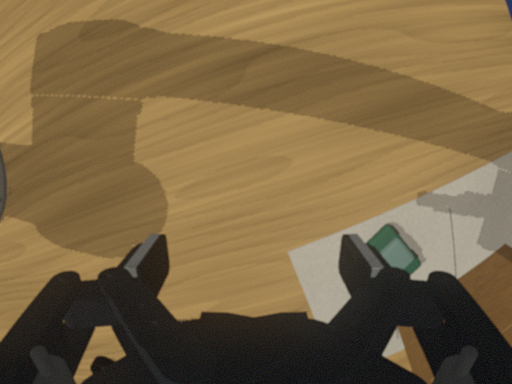

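Top view: the loop tool is at (339,252), the rake at (145,262), the tape at (214,253) and the brown-grip steel scraper at (157,186). The turquoise look-alikes are at (113,181) and (265,123). The boards are loop (214,186), tape (279,182), scraper (330,181) and rake (277,253). I'll check these against the networks and compute positions.

```bash
cat > h.py <<'E'
import numpy as np, cv2
from plant import readout, read_camera, camera_model, nets
from scipy.spatial.transform import Rotation as R
def rot(q): return R.from_quat([q[1],q[2],q[3],q[0]]).as_matrix()
def pix2plane(cam,uv,z,st=None):
    m=camera_model(cam); uv=np.asarray(uv,float).reshape(-1,2)
    a=(uv-[m['cx'],m['cy']])/[m['fx'],m['fy']]
    if cam=='wrist':
        th=np.linalg.norm(a,axis=1); s=np.where(th>1e-9,np.sin(th)/np.maximum(th,1e-9),1)
        d=np.c_[a*s[:,None],np.cos(th)]
        T=m['T_tool_cam']; Rw=rot(st['tcp_rot']); 
        D=d@(Rw@T[:3,:3]).T; o=Rw@T[:3,3]+st['tcp_pos']
    else:
        Rm=cv2.Rodrigues(m['rvec'])[0]; d=np.c_[a,np.ones(len(a))]
        D=d@Rm; o=-Rm.T@m['tvec']
    t=(z-o[2])/D[:,2]
    return (o+D*t[:,None])[:,:2]
def world2pix(cam,P,st=None):
    m=camera_model(cam); P=np.asarray(P,float).reshape(-1,3)
    if cam=='wrist':
        T=m['T_tool_cam']; Rw=rot(st['tcp_rot']); A=Rw@T[:3,:3]; o=Rw@T[:3,3]+st['tcp_pos']
        c=(P-o)@A; r=np.linalg.norm(c[:,:2],axis=1); th=np.arctan2(r,c[:,2])
        return c[:,:2]/np.maximum(r,1e-9)[:,None]*th[:,None]*m['fx']+[m['cx'],m['cy']]
    c=P@cv2.Rodrigues(m['rvec'])[0].T+m['tvec']
    return c[:,:2]/c[:,2:]*m['fx']+[m['cx'],m['cy']]
def rect(cam,mask,z,st=None):
    v,u=np.nonzero(mask); P=pix2plane(cam,np.c_[u,v],z,st)
    (c,s,a)=cv2.minAreaRect((P*1000).astype(np.float32))
    if s[0]<s[1]: a+=90; s=s[::-1]
    a=(a+90)%180-90
    X=P-P.mean(0); w,V=np.linalg.eigh(X.T@X); pa=np.degrees(np.arctan2(V[1,1],V[0,1])); pa=(pa+90)%180-90
    return dict(c=np.round(c,1),s=np.round(s,1),a=round(a,1),mean=np.round(P.mean(0)*1000,1),pca=round(pa,1))
def goto(x,y,z,jaw=None):
    """mm target, jaw = world angle deg of jaw (tool y) axis. prints row from current measured pose"""
    st=readout.sense(); Rw=rot(st['tcp_rot']); d=Rw.T@(np.array([x,y,z])-st['tcp_pos']*1000)
    t=0
    cur=np.degrees(np.arctan2(Rw[1,1],Rw[0,1]))
    if jaw is not None:
        dw=(jaw-cur+90)%180-90; t=-dw   # tool z down
    print('tcp',np.round(st['tcp_pos']*1000,1),'jaw',round(cur,2),'j6',round(st['joints'][5],2),'t',st['time_s'],'| row',np.round(d,1),round(np.radians(t),4),'alt turn',round(np.radians(t)+np.pi*(-1 if t>0 else 1),3))
E
python3 - <<'E'
from h import *
for n,z in dict(loop_tool=.009,rake=.012,scraper=.004,tape=.0125,board_loop=.006,board_rake=.006,board_scraper=.006,board_tape=.006,jar=.04,billet=.055).items():
    for d in nets.cut_out(n,"top"):
        if d['score']>.2: print(n,round(d['score'],2),np.round(d['pixel']),rect("top",d['mask'],z))
im=read_camera("top"); c=cv2.resize(im[150:220,90:190],None,fx=6,fy=6,interpolation=cv2.INTER_CUBIC); cv2.imwrite("pics/crop1.png",c[:,:,::-1])
E
```

```text
loop_tool 0.7 [338. 256.] {'c': array([ 435.9, -272.6]), 's': array([137. ,  32.7]), 'a': 2.4, 'mean': array([ 426. , -270.5]), 'pca': np.float64(5.7)}
rake 0.75 [146. 263.] {'c': array([428. , 290.8]), 's': array([143.3,  49.6]), 'a': -4.5, 'mean': array([425.2, 291. ]), 'pca': np.float64(-4.7)}
scraper 0.97 [112. 183.] {'c': array([669.8, 391.9]), 's': array([122.6,  50.1]), 'a': -18.2, 'mean': array([669. , 391.2]), 'pca': np.float64(-18.2)}
scraper 0.94 [266. 124.] {'c': array([843.4, -68.2]), 's': array([122.9,  51.4]), 'a': 62.5, 'mean': array([842.4, -69.7]), 'pca': np.float64(62.9)}
scraper 0.62 [160. 184.] {'c': array([655.3, 257.9]), 's': array([122.5,  52.2]), 'a': -6.9, 'mean': array([654.9, 257.9]), 'pca': np.float64(-7.5)}
scraper 0.5 [213. 183.] {'c': array([652.4,  89.8]), 's': array([165.7,  74.7]), 'a': 2.4, 'mean': array([651.3,  89.5]), 'pca': np.float64(1.5)}
tape 0.65 [208. 247.] {'c': array([451.3,  93.8]), 's': array([57.6, 56.8]), 'a': 88.4, 'mean': array([450. ,  94.1]), 'pca': np.float64(77.5)}
board_loop 0.94 [214. 184.] {'c': array([651.4,  89.3]), 's': a
[... 590 characters left out ...]
654.8, -103.2]), 's': array([164.4,  76.9]), 'a': -9.4, 'mean': array([ 654. , -102.2]), 'pca': np.float64(-9.7)}
jar 0.66 [207. 249.] {'c': array([450.1,  91.3]), 's': array([56.3, 55.4]), 'a': 88.4, 'mean': array([450.4,  92.9]), 'pca': np.float64(84.3)}
jar 0.58 [ 98. 241.] {'c': array([490. , 416.4]), 's': array([87.1, 60.4]), 'a': 79.1, 'mean': array([490.1, 415.8]), 'pca': np.float64(78.1)}
billet 0.85 [400. 221.] {'c': array([ 520.5, -435.8]), 's': array([136.3,  74. ]), 'a': -9.7, 'mean': array([ 519.9, -436.1]), 'pca': np.float64(-11.3)}
billet 0.67 [158. 183.] {'c': array([642.2, 245.8]), 's': array([118.6,  48.1]), 'a': -7.5, 'mean': array([641.4, 245.6]), 'pca': np.float64(-7.2)}
```

View pics/crop1.png

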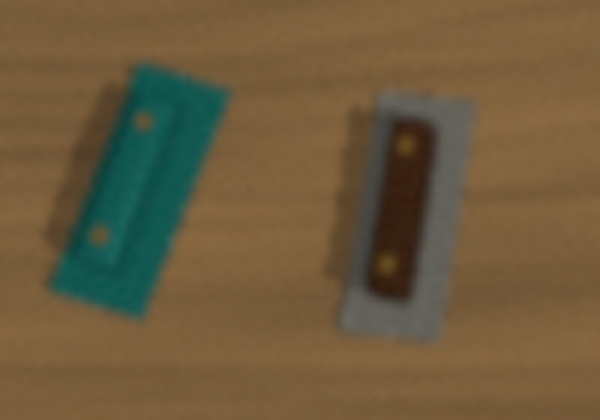

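Candidates for the scraper are turquoise (113,181), turquoise (265,123) and grey steel with a brown grip (158,185). The close crop shows the last is the real one. The other tools and boards have one candidate each. The task lists loop, rake, scraper, tape, so I'll work in that order and start with the loop tool.

```bash
python3 -c "
from h import *
goto(420,200,235,90); goto(420,-272,235,102)"
```

```text
tcp [157.5 500.8 231.3] jaw 72.54 j6 -0.15 t 0.7 | row [-340.6 -208.2   -3.7] -0.3048 alt turn 2.837
tcp [157.5 500.8 231.3] jaw 72.54 j6 -0.15 t 0.7 | row [-482.3 -658.4   -3.7] -0.5142 alt turn 2.627
```

```bash
python3 -m jog '[[-60,-37,-4,-0.1,0],[-120,-73,-4,-0.2,0],[-180,-110,-4,-0.3,0],[-240,-147,-4,-0.3,0],[-290,-180,-4,-0.3,0],[-340,-208,-4,-0.3,0],[-340,-208,-4,-0.3,0]]'; python3 -c "
from h import *
goto(420,-272,235,102)"
```

```text
time_s: 1.58
tcp_pos: [0.4214, 0.1978, 0.2354]
tcp_rot: [0.0, 0.004, 1.0, -0.0]
contact_force: [0.4, 0.8, -0.3]
width: 0.0852
tcp [421.4 197.8 235.4] jaw 89.52 j6 -1.29 t 1.575 | row [  -2.6 -469.8    0.5] -0.2178 alt turn 2.924
```

```bash
python3 -m jog '[[0,-60,0,-0.1,0],[0,-122,0,-0.2,0],[0,-184,0,-0.22,0],[0,-246,0,-0.22,0],[0,-308,0,-0.22,0],[0,-370,0,-0.22,0],[0,-430,0,-0.22,0],[0,-470,0,-0.22,0]]';python3 -m jog '[[0,0,0,0,0],[0,0,0,0,0]]'; cat > look.py <<'E'
import sys
from h import *
st=readout.sense(); im=read_camera("wrist"); cv2.imwrite(f"pics/{sys.argv[1]}.png",im[:,:,::-1])
print('tcp',np.round(st['tcp_pos']*1000,1),'j6',st['joints'][5],'t',st['time_s'])
for a in sys.argv[2:]:
    n,z=a.split('=')
    for d in nets.cut_out(n,"wrist"):
        if d['score']>.2: print(n,round(d['score'],2),np.round(d['pixel']),rect("wrist",d['mask'],float(z),st))
E
python3 look.py b1 loop_tool=.009 loop_tool=.018
```

```text
time_s: 2.58
tcp_pos: [0.4168, -0.2723, 0.2352]
tcp_rot: [0.0, -0.106, 0.994, -0.0]
contact_force: [-0.4, 0.1, 0.0]
width: 0.0855
time_s: 2.82
tcp_pos: [0.417, -0.269, 0.2351]
tcp_rot: [-0.0, -0.107, 0.994, 0.0]
contact_force: [0.4, -0.3, 0.1]
width: 0.0854
tcp [ 417.  -269.   235.1] j6 -2.5137224586934193 t 2.825
loop_tool 0.61 [251. 180.] {'c': array([ 439.8, -266. ]), 's': array([141.6,  34.5]), 'a': 6.0, 'mean': array([ 438.1, -266.4]), 'pca': np.float64(5.9)}
loop_tool 0.22 [402. 346.] {'c': array([684.8,  88.7]), 's': array([99.6, 77.7]), 'a': 4.9, 'mean': array([689.1,  83.1]), 'pca': np.float64(37.4)}
loop_tool 0.61 [251. 180.] {'c': array([ 437.7, -266.5]), 's': array([138.1,  33.6]), 'a': 6.0, 'mean': array([ 436. , -266.8]), 'pca': np.float64(5.9)}
loop_tool 0.22 [402. 346.] {'c': array([676.7,  79.6]), 's': array([97.2, 75.8]), 'a': 4.9, 'mean': array([681. ,  74.2]), 'pca': np.float64(37.4)}
```

View pics/b1.png

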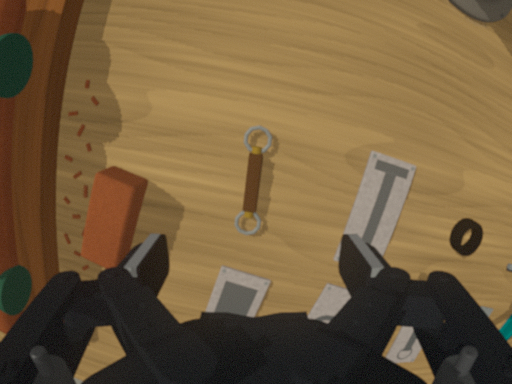

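Wrist view: the loop tool lies from (258,138) to (248,225), with the handle middle at (253,180). I'll overlay the model in both cameras to check the centre and angle.

```bash
cat > ov.py <<'E'
from h import *
def outline(kind):
    L=[]
    box=lambda l,w,z,x0=0:np.array([[x0+sx*l/2,sy*w/2,z] for sx,sy in((1,1),(1,-1),(-1,-1),(-1,1))])
    circ=lambda r,z,x0=0:np.array([[x0+r*np.cos(a),r*np.sin(a),z] for a in np.linspace(0,2*np.pi,24)])
    if kind=='loop': L=[box(76,18,18),circ(18,9,55),circ(18,9,-55)]
    if kind=='rake': L=[box(104,18,18),box(148,54,9)]
    if kind=='scraper': L=[box(124,50,4),box(90,20,28)]
    if kind=='tape': L=[circ(30,25),circ(20,25)]
    if kind=='board': L=[box(165,75,6)]
    if kind=='bloop': L=[box(165,75,6),box(76,18,6),circ(18,6,55),circ(18,6,-55)]
    if kind=='brake': L=[box(165,75,6),box(148,54,6)]
    if kind=='bscr': L=[box(165,75,6),box(124,50,6)]
    if kind=='btape': L=[box(165,75,6),circ(30,6)]
    return L
def overlay(cam,im,items,st,fn,k=5,pad=15):
    im=im[:,:,::-1]; polys=[]
    for kind,x,y,a,z in items:
        c,s=np.cos(np.radians(a)),np.sin(np.radians(a))
        for P in outline(kind):
            W=np.c_[P[:,0]*c-P[:,1]*s+x,P[:,0]*s+P[:,1]*c+y,P[:,2]+z]/1000
            polys.append(world2pix(cam,W,st))
    A=np.vstack(polys); lo=np.maximum(A.min(0).astype(int)-pad,0); hi=np.minimum(A.max(0).astype(int)+pad,[512,384])
    k=min(k,800/(hi[0]-lo[0]),600/(hi[1]-lo[1]))
    c=cv2.resize(im[lo[1]:hi[1],lo[0]:hi[0]],None,fx=k,fy=k,interpolation=cv2.INTER_CUBIC)
    for p in polys: cv2.polylines(c,[np.int32(np.round((p-lo+.5)*k))],True,(0,255,0),1)
    cv2.imwrite(fn,c)
E
python3 - <<'E'
from ov import *
st=readout.sense(); w=read_camera("wrist"); t=read_camera("top")
it=[('loop',439,-266,6,0)]
overlay('wrist',w,it,st,'pics/o1.png'); overlay('top',t,it,st,'pics/o2.png',k=7)
for d in nets.cut_out("loop_tool","top")[:2]: print(d['score'],rect('top',d['mask'],.009))
a=cv2.imread('pics/o1.png');b=cv2.imread('pics/o2.png')
h=max(a.shape[0],b.shape[0]); o=np.zeros((h,a.shape[1]+b.shape[1],3),np.uint8); o[:a.shape[0],:a.shape[1]]=a;o[:b.shape[0],a.shape[1]:]=b
cv2.imwrite('pics/o12.png',o);print(o.shape)
E
```

```text
0.61 {'c': array([ 452.8, -268. ]), 's': array([59.2, 16.7]), 'a': 6.8, 'mean': array([ 453. , -267.7]), 'pca': np.float64(6.5)}
0.59 {'c': array([ 579.6, -455.4]), 's': array([90. , 44.6]), 'a': -68.6, 'mean': array([ 575.8, -454.7]), 'pca': np.float64(-73.6)}
(600, 630, 3)
```

View pics/o12.png

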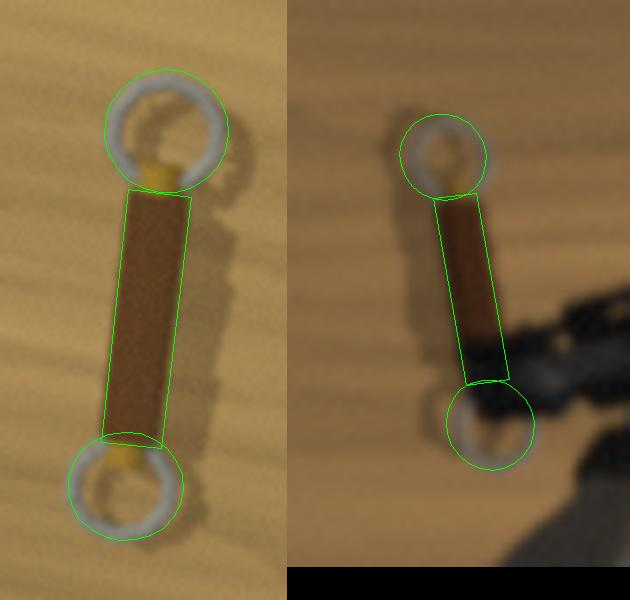

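The wrist overlay fits within about 1 mm at (439,-266), 6°. The top view agrees within about 2 mm. Now I'll grasp it.

```bash
python3 -c "
from h import *
goto(438.5,-266.5,6,96)"
```

```text
tcp [ 417.4 -268.8  235.5] jaw 102.41 j6 -2.51 t 3.125 | row [-21.   -2.2 229.5] 0.1118 alt turn -3.03
```

```bash
python3 -m jog '[[-21,-2,50,0.11,0],[-21,-2,110,0.11,0],[-21,-2,160,0.11,0],[-21,-2,200,0.11,0],[-21,-2,229,0.11,0],[-21,-2,229,0.11,0]]' ; python3 -m jog '[[0,0,0,0,1],[0,0,0,0,1],[0,0,0,0,1],[0,0,0,0,1],[0,0,0,0,1],[0,0,0,0,1]]' 40; python3 -c "
from h import *
goto(438.5,-266.5,6,96)"
```

```text
time_s: 3.88
tcp_pos: [0.4371, -0.2658, 0.0047]
tcp_rot: [-0.002, -0.053, 0.999, 0.002]
contact_force: [-0.5, -0.2, 0.1]
width: 0.0854
time_s: 4.62
tcp_pos: [0.4385, -0.2673, 0.0071]
tcp_rot: [0.001, -0.053, 0.999, -0.0]
contact_force: [-0.8, 1.6, 5.6]
width: 0.0168
tcp [ 438.5 -267.3    7.1] jaw 96.03 j6 -2.37 t 4.625 | row [-0.1  0.8  1.1] 0.0005 alt turn -3.141
```

```bash
python3 -m jog '[[0,0,-30,0,1],[0,0,-80,0,1],[0,0,-140,0,1],[0,0,-180,0,1],[0,0,-180,0,1]]'; python3 -c "
from h import *
goto(560,89,187,93)"
```

```text
time_s: 5.25
tcp_pos: [0.4394, -0.2682, 0.1897]
tcp_rot: [0.003, -0.053, 0.999, -0.002]
contact_force: [-0.2, 0.3, -1.4]
width: 0.0166
tcp [ 439.4 -268.2  189.7] jaw 96.03 j6 -2.37 t 5.25 | row [-157.4  342.5    1.7] 0.0528 alt turn -3.089
```

```bash
python3 -m jog '[[-45,50,0,0.02,1],[-90,100,0,0.05,1],[-130,145,0,0.05,1],[-170,190,0,0.05,1],[-200,232,0,0.05,1],[-222,262,0,0.05,1],[-222,262,0,0.05,1],[-222,262,0,0.05,1]]'; python3 look.py b2 board_loop=.006 board_tape=.006 loop_tool=.18
```

```text
time_s: 6.25
tcp_pos: [0.6305, 0.0163, 0.1849]
tcp_rot: [-0.001, -0.028, 1.0, -0.0]
contact_force: [-0.3, 0.3, -0.6]
width: 0.0171
tcp [630.5  16.3 184.9] j6 -1.721342428730364 t 6.25
board_tape 0.62 [155. 182.] {'c': array([656.6, -99. ]), 's': array([166.4,  76. ]), 'a': -9.5, 'mean': array([651.1, -97.3]), 'pca': np.float64(-9.8)}
loop_tool 0.63 [256. 208.] {'c': array([622.6,  14.7]), 's': array([127.8,  36.1]), 'a': 2.2, 'mean': array([618.7,  15. ]), 'pca': np.float64(2.8)}
```

View pics/b2.png

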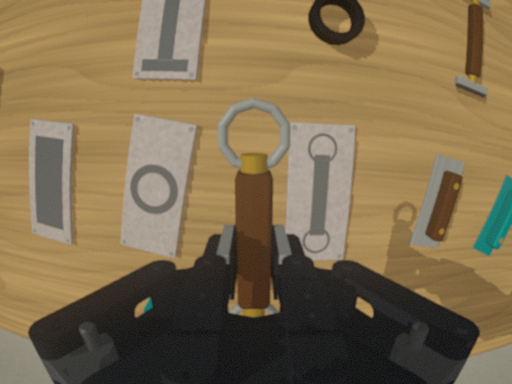

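The wrist view shows the loop tool held at (255,220), with the loop board at (320,190), the tape board at (158,185), the scraper board at (52,182) and the scraper at (440,200). I'll segment the white boards and silhouettes by colour.

```bash
cat > boards.py <<'E'
from ov import *
import sys
def seg(im):
    hsv=cv2.cvtColor(im,cv2.COLOR_RGB2HSV); return ((hsv[...,1]<40)&(hsv[...,2]>75)).astype(np.uint8)
def boards(cam,im,st,vmin=0):
    m=seg(im); m=cv2.morphologyEx(m,cv2.MORPH_OPEN,np.ones((3,3)))
    n,lab,stt,cen=cv2.connectedComponentsWithStats(m)
    out=[]
    for i in range(1,n):
        if stt[i,4]<300: continue
        k=(lab==i); cs,_=cv2.findContours(k.astype(np.uint8),cv2.RETR_EXTERNAL,cv2.CHAIN_APPROX_NONE)
        f=np.zeros(k.shape,np.uint8); cv2.drawContours(f,cs,-1,1,-1)
        out.append((np.round(cen[i]),stt[i,4],rect(cam,f,.006,st)))
    return out
if __name__=='__main__':
    st=readout.sense()
    for cam in sys.argv[1:]:
        im=read_camera(cam)
        for o in boards(cam,im,st): print(cam,*o)
E
python3 boards.py wrist top
```

```text
wrist [169.  39.] 4856 {'c': array([482.6, -87.3]), 's': array([94.2, 73.2]), 'a': -2.3, 'mean': array([484.1, -86.5]), 'pca': np.float64(-0.8)}
wrist [308. 180.] 9745 {'c': array([646.7,  52.6]), 's': array([193.9, 151.8]), 'a': 2.7, 'mean': array([639. ,  78.4]), 'pca': np.float64(25.3)}
wrist [157. 182.] 7685 {'c': array([656.2, -99. ]), 's': array([162.8,  73.1]), 'a': -9.4, 'mean': array([651. , -97.3]), 'pca': np.float64(-9.5)}
wrist [ 52. 178.] 4637 {'c': array([ 656.1, -255.1]), 's': array([162.7,  73.8]), 'a': -7.2, 'mean': array([ 651.7, -253.2]), 'pca': np.float64(-7.6)}
wrist [433. 197.] 1321 {'c': array([654.8, 258.7]), 's': array([121.3,  49.3]), 'a': -7.8, 'mean': array([649.7, 250. ]), 'pca': np.float64(-9.7)}
wrist [225. 243.] 376 {'c': array([720.9, -15.4]), 's': array([49.2, 15.6]), 'a': -6.4, 'mean': array([719.4, -14.2]), 'pca': np.float64(-8.4)}
wrist [ 21. 362.] 1953 {'c': array([1124.9, -495.7]), 's': array([338.9, 148.3]), 'a': -30.6, 'mean': array([1076.2, -480.2]), 'pca': np.float64(-43.7)}
wrist [488. 367.] 1654 {'c': array([1050. ,  624.8]), 's': array([344.4, 126.4]), 'a': 69.7, 'mean': array([1044.6,  578.1]), 'pca': np.float64(63.2)}
```

```bash
python3 - <<'E'
from boards import *
st=readout.sense(); w=read_camera('wrist'); t=read_camera('top')
w2=w.copy(); w2[:,:288]=0; w2[:,395:]=0
for o in boards('wrist',w2,st): print(*o)
# silhouette grey inside board
hsv=cv2.cvtColor(w,cv2.COLOR_RGB2HSV); g=(hsv[...,2]<150)&(hsv[...,1]<70); print([w[190,c].tolist() for c in (300,320,340)])
it=[('bloop',652,90,3,0),('btape',656,-99,-9.4,0)]
overlay('wrist',w,it,st,'pics/o3.png'); overlay('top',t,it,st,'pics/o4.png',k=7)
E
```

```text
[319. 186.] 7881 {'c': array([653.5,  92.4]), 's': array([163.7,  74.8]), 'a': 3.9, 'mean': array([644.9,  91.9]), 'pca': np.float64(6.9)}
[[173, 163, 150], [110, 104, 99], [174, 163, 152]]
```

View pics/o3.png

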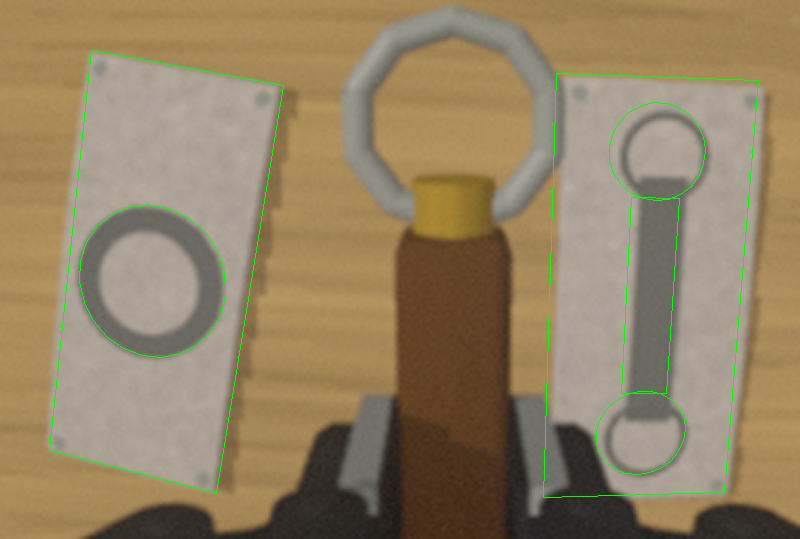

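View pics/o4.png

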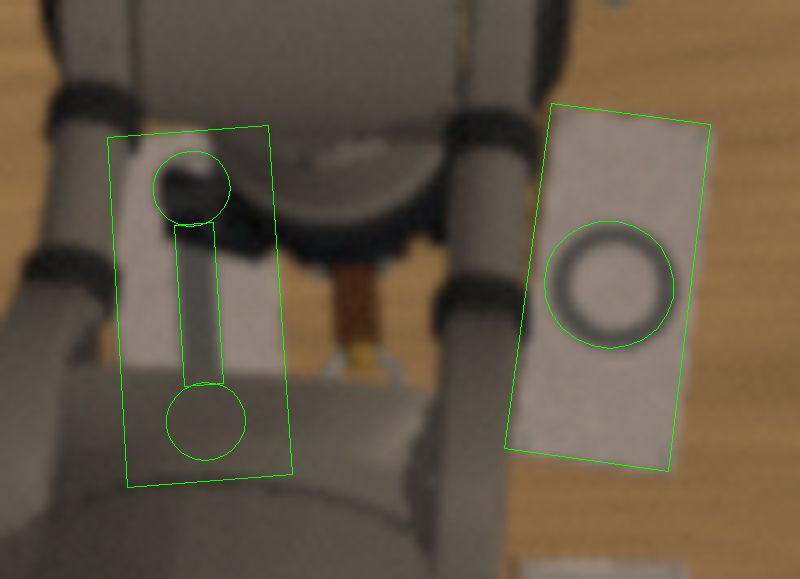

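```bash
python3 - <<'E'
from boards import *
st=readout.sense(); w=read_camera('wrist')
hsv=cv2.cvtColor(w,cv2.COLOR_RGB2HSV).astype(int)
g=(w.max(2)<135)&(hsv[...,1]<60); g[:,:296]=0;g[:,345:]=0;g[:125]=0;g[252:]=0
g=cv2.morphologyEx(g.astype(np.uint8),cv2.MORPH_OPEN,np.ones((7,7)))
n,l,s,c=cv2.connectedComponentsWithStats(g); i=1+np.argmax(s[1:,4]); print(s[i]); print('bar',rect('wrist',l==i,.006,st))
p=st['tcp_pos']*1000; Rw=rot(st['tcp_rot']); a=np.degrees(np.arctan2(Rw[1,1],Rw[0,1]))-90; print(p,a)
overlay('wrist',w,[('loop',p[0],p[1],a,p[2]-6),('bloop',653.5,92.5,2.2,0)],st,'pics/o5.png')
E
```

```text
[ 310  154   20   79 1134]
bar {'c': array([653.8,  92.8]), 's': array([93.9, 17.2]), 'a': 2.5, 'mean': array([652.4,  92.7]), 'pca': np.float64(2.5)}
[631.30200309  16.187669   186.46991263] 3.1140969932418585
```

View pics/o5.png

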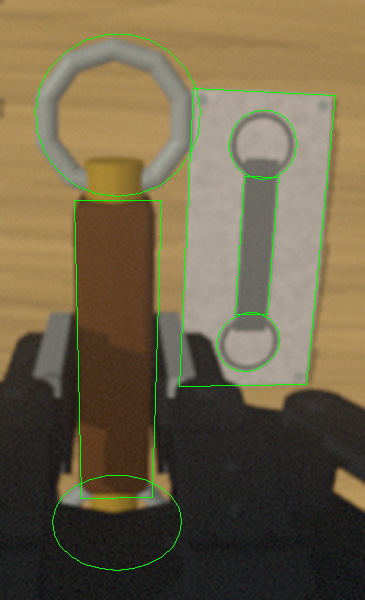

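```bash
python3 -c "
from h import *
goto(653.7,92.7,13.5,92.4)"
```

```text
tcp [631.3  16.3 186.4] jaw 93.13 j6 -1.72 t 6.7 | row [-26.5  75.  173. ] 0.0127 alt turn -3.129
```

```bash
python3 -m jog '[[-13,45,0,0.013,1],[-26.5,75,20,0.013,1],[-26.5,75,60,0.013,1],[-26.5,75,110,0.013,1],[-26.5,75,145,0.013,1],[-26.5,75,160,0.013,1],[-26.5,75,160,0.013,1],[-26.5,75,160,0.013,1]]'; python3 -c "
from h import *
goto(653.7,92.7,13.5,92.4)"
```

```text
time_s: 7.7
tcp_pos: [0.655, 0.0931, 0.0282]
tcp_rot: [0.002, -0.021, 1.0, 0.0]
contact_force: [-0.3, -0.2, -0.6]
width: 0.0169
tcp [655.   93.1  28.2] jaw 92.41 j6 -1.59 t 7.7 | row [ 1.4 -0.4 14.7] 0.0002 alt turn -3.141
```

```bash
python3 -m jog '[[0.7,0,8,0,1],[0.7,0,14,0,1],[0.7,0,15,0,1],[0.7,0,15,0,1]]'; python3 -c "
from h import *
goto(653.7,92.7,13.5,92.4);print(readout.sense()['contact_force'])"
```

```text
time_s: 8.2
tcp_pos: [0.6533, 0.0931, 0.0132]
tcp_rot: [0.001, -0.021, 1.0, -0.0]
contact_force: [-4.5, -1.4, 10.8]
width: 0.0167
tcp [653.3  93.1  13.2] jaw 92.43 j6 -1.59 t 8.2 | row [-0.4 -0.4 -0.3] 0.0005 alt turn -3.141
[-4.45638517 -1.37125736 10.78383419]
```

Contact at 11 N, so it is seated. Release and rise, then look at it and at the remaining tools.

```bash
python3 -m jog '[[0,0,0,0,0.4],[0,0,0,0,0.4],[0,0,-3,0,0.3],[0,0,-40,0,0.2],[0,0,-90,0,0],[0,0,-140,0,0],[0,0,-190,0,0],[0,0,-190,0,0]]'; python3 look.py b3 loop_tool=.015 rake=.009
```

```text
time_s: 9.2
tcp_pos: [0.6552, 0.0932, 0.2067]
tcp_rot: [0.005, -0.021, 1.0, 0.0]
contact_force: [0.4, -0.1, 0.3]
width: 0.0855
tcp [655.2  93.2 206.7] j6 -1.587494068686058 t 9.2
loop_tool 0.97 [255. 167.] {'c': array([654.2,  92.6]), 's': array([142.9,  34.7]), 'a': 2.4, 'mean': array([652.9,  91.9]), 'pca': np.float64(2.4)}
rake 0.93 [418.  39.] {'c': array([465.1, 284.5]), 's': array([88.3, 58. ]), 'a': 7.1, 'mean': array([470.2, 290.5]), 'pca': np.float64(-6.9)}
```

```bash
python3 - <<'E'
from boards import *
st=readout.sense(); w=read_camera('wrist')
overlay('wrist',w,[('loop',653.7,92.7,2.4,6),('board',653.7,92.7,2.4,0)],st,'pics/o6.png')
goto(425,288,200,85.5)
E
```

```text
tcp [652.2  93.  199.5] jaw 92.41 j6 -1.59 t 9.4 | row [2.188e+02 2.044e+02 2.000e-01] 0.1207 alt turn -3.021
```

View pics/o6.png

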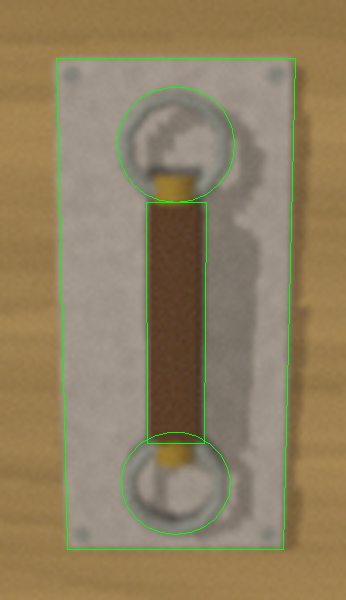

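The loop tool sits within about 1 mm on its board. Next, the rake.

```bash
python3 -m jog '[[40,38,-10,0.06,0],[80,76,-10,0.12,0],[122,114,-10,0.12,0],[164,152,-10,0.12,0],[200,187,-10,0.12,0],[219,204,-10,0.12,0],[219,204,-10,0.12,0],[219,204,-10,0.12,0]]'; python3 look.py b4 rake=.009; python3 - <<'E'
from boards import *
st=readout.sense(); w=read_camera('wrist')
overlay('wrist',w,[('rake',428,291,-4.6,0)],st,'pics/o7.png')
E
```

```text
time_s: 10.4
tcp_pos: [0.426, 0.2872, 0.2105]
tcp_rot: [-0.0, 0.039, 0.999, -0.0]
contact_force: [0.3, -0.5, 0.0]
width: 0.0854
tcp [426.  287.2 210.5] j6 -1.0486700197003165 t 10.4
rake 0.79 [261. 165.] {'c': array([430.5, 293.5]), 's': array([147. ,  54.8]), 'a': -4.8, 'mean': array([426.3, 294.4]), 'pca': np.float64(-5.0)}
```

View pics/o7.png

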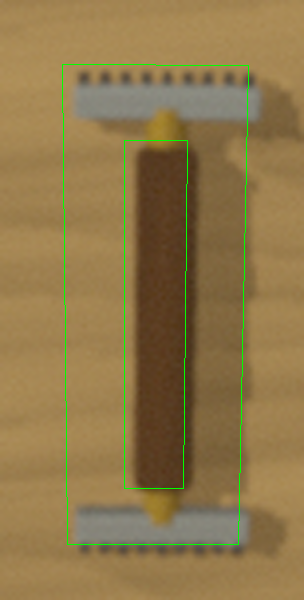

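```bash
python3 - <<'E'
from boards import *
st=readout.sense(); w=read_camera('wrist')
overlay('wrist',w,[('rake',429.5,293.8,-4.8,0)],st,'pics/o8.png')
goto(429.5,293.8,6,85.2)
E
```

```text
tcp [426.3 286.9 211. ] jaw 85.46 j6 -1.05 t 10.6 | row [ -2.8   7.2 205. ] 0.0045 alt turn -3.137
```

View pics/o8.png

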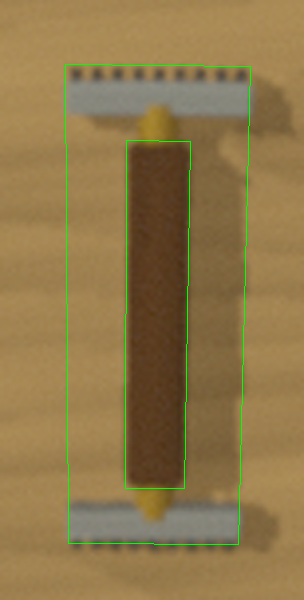

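The overlay fits. Grasp.

```bash
python3 -m jog '[[-3,7,50,0,0],[-3,7,110,0,0],[-3,7,160,0,0],[-3,7,190,0,0],[-3,7,204,0,0],[-3,7,204,0,0]]' ; python3 -m jog '[[0,0,0,0,1],[0,0,0,0,1],[0,0,0,0,1],[0,0,0,0,1],[0,0,0,0,1],[0,0,0,0,1]]' 40; python3 -c "
from h import *
goto(429.5,293.8,6,85.2)"; python3 -m jog '[[0,0,-30,0,1],[0,0,-80,0,1],[0,0,-140,0,1],[0,0,-180,0,1],[0,0,-180,0,1]]'; python3 -c "
from h import *
goto(480,0,187,88)"
```

```text
time_s: 11.35
tcp_pos: [0.4293, 0.2941, 0.007]
tcp_rot: [-0.0, 0.039, 0.999, -0.0]
contact_force: [0.2, 0.3, -0.6]
width: 0.0854
time_s: 12.1
tcp_pos: [0.4295, 0.2946, 0.008]
tcp_rot: [0.0, 0.039, 0.999, 0.0]
contact_force: [-1.3, -1.1, 5.2]
width: 0.0171
tcp [429.5 294.6   8. ] jaw 85.55 j6 -1.04 t 12.1 | row [-0.1 -0.8  2. ] 0.0061 alt turn -3.136
time_s: 12.72
tcp_pos: [0.4306, 0.2952, 0.1906]
tcp_rot: [0.003, 0.039, 0.999, 0.002]
contact_force: [0.5, -0.3, -1.9]
width: 0.0169
tcp [430.6 295.2 190.6] jaw 85.55 j6 -1.04 t 12.725 | row [ -72.1 -290.5    3. ] -0.0427 alt turn 3.099
```

```bash
python3 -m jog '[[-5,-55,0,-0.04,1],[-12,-115,0,-0.04,1],[-18,-170,0,-0.04,1],[-25,-225,0,-0.04,1],[-30,-265,0,-0.04,1],[-33,-293,0,-0.04,1],[-33,-293,0,-0.04,1],[-33,-293,0,-0.04,1]]'; python3 boards.py wrist;  python3 - <<'E'
from boards import *
st=readout.sense(); w=read_camera('wrist'); cv2.imwrite('pics/b5.png',w[:,:,::-1])
p=st['tcp_pos']*1000; Rw=rot(st['tcp_rot']); a=np.degrees(np.arctan2(Rw[1,1],Rw[0,1]))-90; print(p,a)
overlay('wrist',w,[('rake',p[0],p[1],a,p[2]-7.5),('brake',446,-87,-2,0)],st,'pics/o9.png')
E
```

```text
time_s: 13.72
tcp_pos: [0.4387, 0.0003, 0.1865]
tcp_rot: [-0.001, 0.019, 1.0, 0.0]
contact_force: [-1.1, 0.3, -0.8]
width: 0.0168
wrist [196. 163.] 10418 {'c': array([442.6, -29.8]), 's': array([184.7, 176.7]), 'a': 87.8, 'mean': array([428.1, -65.8]), 'pca': np.float64(-38.5)}
wrist [225. 243.] 391 {'c': array([525.8, -38.5]), 's': array([50.5, 16. ]), 'a': -11.4, 'mean': array([524.1, -37. ]), 'pca': np.float64(-12.4)}
wrist [282. 243.] 398 {'c': array([528.7,  31.6]), 's': array([50.5, 16.5]), 'a': 5.7, 'mean': array([527.5,  30.5]), 'pca': np.float64(7.2)}
wrist [ 84. 284.] 752 {'c': array([ 601.8, -248.9]), 's': array([72.7, 55.7]), 'a': 82.9, 'mean': array([ 592.5, -254.8]), 'pca': np.float64(-70.3)}
wrist [434. 281.] 423 {'c': array([615.2, 264.1]), 's': array([49.4, 45.6]), 'a': 81.3, 'mean': array([608.8, 260.7]), 'pca': np.float64(-67.6)}
[438.81332315   0.60000603 186.66147505] -2.128291289797474
```

View pics/o9.png

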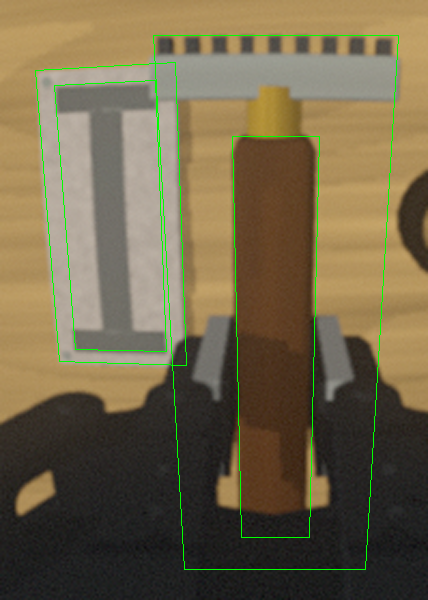

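```bash
python3 - <<'E'
from boards import *
st=readout.sense(); w=read_camera('wrist')
k=min(5,1e9)
hsv=cv2.cvtColor(w,cv2.COLOR_RGB2HSV).astype(int)
g=((w.max(2)<140)&(hsv[...,1]<60)).astype(np.uint8); 
c=world2pix('wrist',[[.446,-.087,.006]],st)[0]; print(c)
m=np.zeros_like(g); P=world2pix('wrist',np.array([[.446+a,-.087+b,.006] for a,b in((.055,.02),(.055,-.02),(-.055,-.02),(-.055,.02))]),st); cv2.fillPoly(m,[np.int32(P)],1)
print('bar',rect('wrist',g&m,.006,st))
w2=w.copy(); x=int(c[0])+33; w2[:,x:]=0
for o in boards('wrist',w2,st)[:2]: print(*o)
overlay('wrist',w,[('brake',446,-87,-2,0)],st,'pics/o10.png',k=8)
goto(446,-87,14.5,88)
E
```

```text
[177.37502056 180.55905043]
bar {'c': array([445.2, -86.6]), 's': array([110.9,  17.1]), 'a': -2.3, 'mean': array([443.6, -86.4]), 'pca': np.float64(-2.4)}
[179. 175.] 8274 {'c': array([441.1, -85.8]), 's': array([174.9,  73.5]), 'a': -2.8, 'mean': array([441.1, -84.9]), 'pca': np.float64(-4.4)}
[ 84. 284.] 788 {'c': array([ 602. , -248.6]), 's': array([73.5, 56.8]), 'a': 83.8, 'mean': array([ 592.9, -254.5]), 'pca': np.float64(-70.3)}
tcp [439.    0.7 187. ] jaw 87.92 j6 -1.71 t 13.875 | row [-10.2 -87.5 172.5] -0.0015 alt turn 3.14
```

View pics/o10.png

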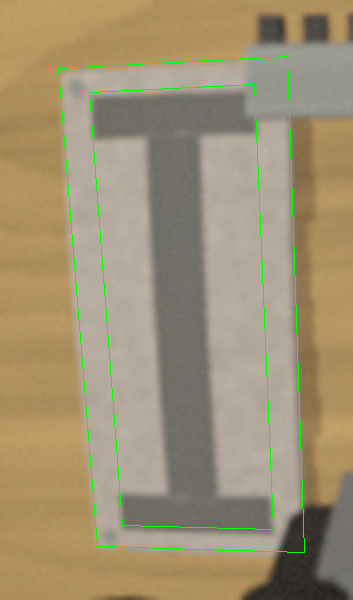

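```bash
python3 -m jog '[[-5,-45,0,0.004,1],[-10,-87,10,0.004,1],[-10,-87,50,0.004,1],[-10,-87,100,0.004,1],[-10,-87,140,0.004,1],[-10,-87,160,0.004,1],[-10,-87,160,0.004,1],[-10,-87,160,0.004,1]]'; python3 -c "
from h import *
goto(446,-86.3,14,87.7)"
```

```text
time_s: 14.88
tcp_pos: [0.4467, -0.0873, 0.0281]
tcp_rot: [0.001, 0.02, 1.0, -0.0]
contact_force: [0.5, -0.1, -0.6]
width: 0.0168
tcp [446.7 -87.3  28.1] jaw 87.66 j6 -1.89 t 14.875 | row [ 0.8  1.  14.1] -0.0008 alt turn 3.141
```

```bash
python3 -m jog '[[0.5,0.6,8,0,1],[0.5,0.6,13,0,1],[0.5,0.6,14.5,0,1],[0.5,0.6,14.5,0,1]]'; python3 -c "
from h import *
goto(446,-86.3,14,87.7);print(readout.sense()['contact_force'])"
```

```text
time_s: 15.38
tcp_pos: [0.4457, -0.0869, 0.014]
tcp_rot: [0.001, 0.021, 1.0, -0.0]
contact_force: [-4.1, 1.3, 14.2]
width: 0.0166
tcp [445.7 -86.9  14. ] jaw 87.6 j6 -1.89 t 15.375 | row [-0.3  0.6 -0. ] -0.0017 alt turn 3.14
[-4.13684643  1.30196093 14.17543459]
```

```bash
python3 -m jog '[[0,0,0,0,0.4],[0,0,0,0,0.4],[0,0,-3,0,0.3],[0,0,-40,0,0.2],[0,0,-90,0,0],[0,0,-140,0,0],[0,0,-190,0,0],[0,0,-190,0,0]]'; python3 look.py b6 rake=.015;  python3 - <<'E'
from boards import *
st=readout.sense(); w=read_camera('wrist')
overlay('wrist',w,[('rake',446,-86.4,-2.3,6),('board',446,-86.4,-2.3,0)],st,'pics/o11.png')
goto(640,250,205,82.5)
E
```

```text
time_s: 16.38
tcp_pos: [0.4475, -0.0876, 0.2064]
tcp_rot: [0.004, 0.021, 1.0, -0.001]
contact_force: [0.2, 0.8, -0.8]
width: 0.0853
tcp [447.5 -87.6 206.4] j6 -1.8909755170560214 t 16.375
rake 0.73 [255. 166.] {'c': array([446.9, -87.4]), 's': array([148.9,  54.5]), 'a': -2.3, 'mean': array([444.4, -87.8]), 'pca': np.float64(-2.8)}
tcp [444.8 -86.7 201.8] jaw 87.61 j6 -1.89 t 16.525 | row [-180.9  344.6   -3.3] 0.0891 alt turn -3.052
```

View pics/o11.png

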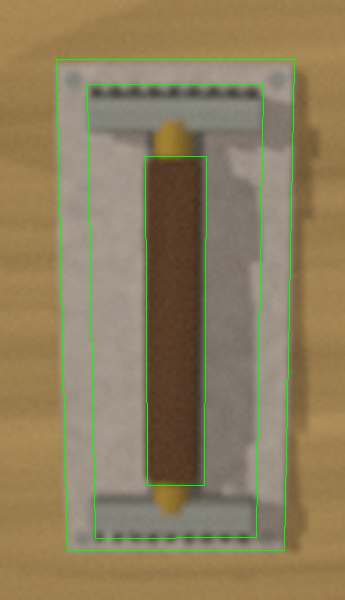

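The rake is placed within about 1 mm. Next, the steel scraper, near (655,259).

```bash
python3 -m jog '[[-25,48,0,0.04,0],[-50,96,0,0.09,0],[-76,144,0,0.09,0],[-102,194,0,0.09,0],[-128,244,0,0.09,0],[-155,295,0,0.09,0],[-181,345,0,0.09,0],[-181,345,0,0.09,0]]'; python3 -m jog '[[0,0,0,0,0]]';python3 look.py b7 scraper=.004; python3 - <<'E'
from boards import *
st=readout.sense(); w=read_camera('wrist')
overlay('wrist',w,[('scraper',655,260,-7.7,0)],st,'pics/o12.png')
E
```

```text
time_s: 17.52
tcp_pos: [0.6405, 0.2535, 0.1983]
tcp_rot: [-0.003, 0.064, 0.998, -0.0]
contact_force: [-1.0, -0.5, -0.0]
width: 0.0855
time_s: 17.65
tcp_pos: [0.6399, 0.2498, 0.2004]
tcp_rot: [-0.002, 0.066, 0.998, -0.001]
contact_force: [0.0, 0.6, 1.7]
width: 0.0853
tcp [639.9 249.8 200.4] j6 -1.1784438967697022 t 17.65
scraper 0.82 [264. 176.] {'c': array([656.2, 261.3]), 's': array([122.9,  50.8]), 'a': -7.4, 'mean': array([653.5, 261.6]), 'pca': np.float64(-7.5)}
scraper 0.69 [371. 181.] {'c': array([672.7, 395.1]), 's': array([124.1,  53.1]), 'a': -19.5, 'mean': array([671. , 394.7]), 'pca': np.float64(-19.0)}
scraper 0.51 [106. 330.] {'c': array([877.1, -38.5]), 's': array([52.3, 36.2]), 'a': -88.1, 'mean': array([877.6, -35.3]), 'pca': np.float64(-68.6)}
scraper 0.44 [100.  30.] {'c': array([446.2,  89.9]), 's': array([75.1, 63. ]), 'a': 62.5, 'mean': array([447.1,  90.3]), 'pca': np.float64(56.9)}
```

View pics/o12.png

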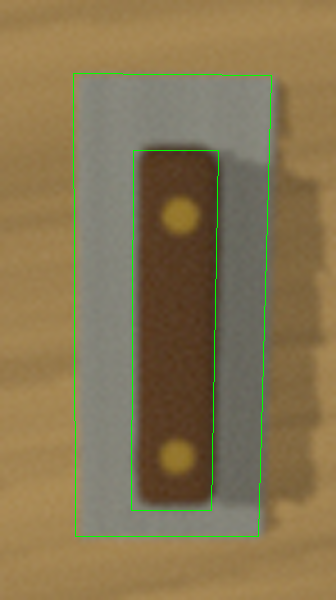

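View pics/b7.png

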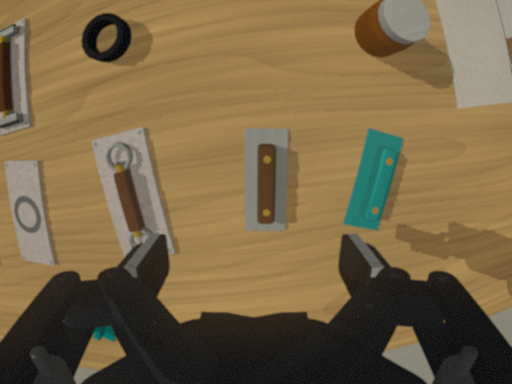

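The grey blade with brown grip is at (266,180), and the turquoise look-alike at (375,178) is clear of the fingers. Grasp.

```bash
python3 -c "
from h import *
goto(655.3,260.8,10,82.5)"
```

```text
tcp [640.4 248.8 202.7] jaw 82.37 j6 -1.18 t 17.8 | row [-13.3  13.9 192.7] -0.0023 alt turn 3.139
```

```bash
python3 -m jog '[[-13,13.5,50,0,0],[-13,13.5,100,0,0],[-13,13.5,140,0,0],[-13,13.5,165,0,0],[-13,13.5,170,0,0],[-13,13.5,170,0,0],[-13,13.5,170,0,0]]'; python3 -c "
from h import *
goto(655.3,260.8,10,82.5)"
```

```text
time_s: 18.68
tcp_pos: [0.6564, 0.2619, 0.0349]
tcp_rot: [0.001, 0.066, 0.998, 0.001]
contact_force: [-0.5, 0.6, -0.8]
width: 0.0855
tcp [656.4 261.9  34.9] jaw 82.43 j6 -1.17 t 18.675 | row [ 1.  -1.3 24.9] -0.0012 alt turn 3.14
```

```bash
python3 -m jog '[[0.5,-0.5,15,0,0],[0.5,-0.5,23,0,0],[0.5,-0.5,23,0,0],[0.5,-0.5,23,0,0]]'; python3 -m jog '[[0,0,0,0,1],[0,0,0,0,1],[0,0,0,0,1],[0,0,0,0,1],[0,0,0,0,1],[0,0,0,0,1]]' 50; python3 -c "
from h import *
goto(655.3,260.8,10,82.5)"
```

```text
time_s: 19.18
tcp_pos: [0.655, 0.2615, 0.0098]
tcp_rot: [0.0, 0.066, 0.998, 0.0]
contact_force: [0.2, -0.6, 1.6]
width: 0.0851
time_s: 19.92
tcp_pos: [0.6551, 0.2616, 0.0101]
tcp_rot: [0.0, 0.066, 0.998, 0.0]
contact_force: [-1.0, 0.3, 3.1]
width: 0.0189
tcp [655.1 261.6  10.1] jaw 82.45 j6 -1.17 t 19.925 | row [-0.3 -0.7  0.1] -0.0009 alt turn 3.141
```

```bash
python3 -m jog '[[0,0,-30,0,1],[0,0,-80,0,1],[0,0,-140,0,1],[0,0,-180,0,1],[0,0,-180,0,1]]';  python3 -m jog '[[-7,-58,0,0,1],[-14,-118,0,0,1],[-21,-178,0,0,1],[-28,-238,0,0,1],[-36,-300,0,0,1],[-43,-360,0,0,1],[-50,-420,0,0,1],[-50,-420,0,0,1]]'; python3 -m jog '[[0,0,0,0,1],[0,0,0,0,1]]';  python3 - <<'E'
from boards import *
st=readout.sense(); w=read_camera('wrist'); cv2.imwrite('pics/b8.png',w[:,:,::-1])
for o in boards('wrist',w,st): print(*o)
p=st['tcp_pos']*1000; Rw=rot(st['tcp_rot']); a=np.degrees(np.arctan2(Rw[1,1],Rw[0,1]))-90; print(p,a)
overlay('wrist',w,[('scraper',p[0],p[1],a,p[2]-10),('bscr',656,-255.5,-7.4,0)],st,'pics/o13.png')
E
```

```text
time_s: 20.55
tcp_pos: [0.6563, 0.2618, 0.1936]
tcp_rot: [0.003, 0.066, 0.998, 0.001]
contact_force: [-0.1, -1.2, -3.5]
width: 0.0191
time_s: 21.55
tcp_pos: [0.6474, -0.1664, 0.1865]
tcp_rot: [-0.002, 0.069, 0.998, -0.0]
contact_force: [0.1, 0.8, -3.2]
width: 0.0187
time_s: 21.8
tcp_pos: [0.649, -0.1598, 0.1888]
tcp_rot: [-0.001, 0.065, 0.998, 0.0]
contact_force: [-0.0, 0.2, -2.8]
width: 0.0187
[298.  31.] 3003 {'c': array([494.3, -88.8]), 's': array([73.2, 70.6]), 'a': 87.2, 'mean': array([498., -90.]), 'pca': np.float64(83.9)}
[443. 148.] 3907 {'c': array([653.6,  91. ]), 's': array([162. ,  74.5]), 'a': 2.7, 'mean': array([649.4,  89.8]), 'pca': np.float64(4.1)}
[280. 168.] 13629 {'c': array([ 668.5, -140.9]), 's': array([199.8, 152.3]), 'a': -8.6, 'mean': array([ 650.1, -130.3]), 'pca': np.float64(-46.6)}
[173. 183.] 7930 {'c': array([ 656. , -256.1]), 's': array([162.5,  73.4]), 'a': -7.0, 'mean': array([ 651.5, -254.8]), 'pca': np.float64(-7.5)}
[491. 353.] 2755 {'c': array([1164.5,  316. ]), 's': array([427.1, 161. ]), 'a': 26.5, 'mean': array([1109.6,  309.2]), 'pca': np.float64(29.7)}
[ 27. 372.] 1303 {'c': array([1031.2, -777.6]), 's': array([325.3,  96.9]), 'a': -74.5, 'mean': array([1029.2, -736.3]), 'pca': np.float64(-72.5)}
[ 649.01249797 -159.83566725  188.76375664] -7.450873883034859
```

View pics/o13.png

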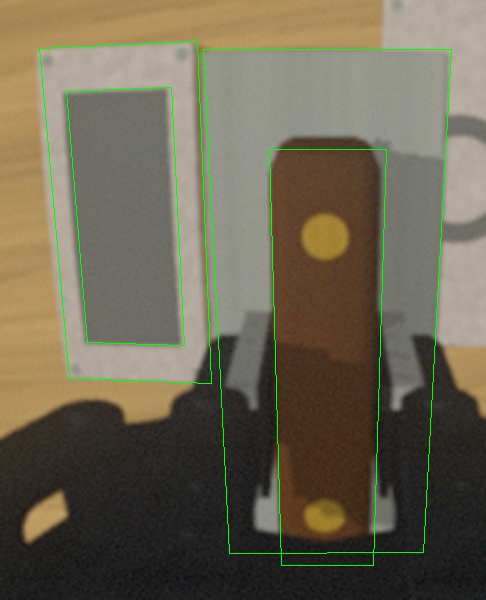

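```bash
python3 -c "
from h import *
goto(656,-256.1,16,82.7)"
```

```text
tcp [ 649.2 -159.8  189.2] jaw 82.57 j6 -1.8 t 21.85 | row [-19.4 -94.7 173.1] -0.0023 alt turn 3.139
```

```bash
python3 -m jog '[[-10,-45,0,-0.002,1],[-19,-94.5,10,-0.002,1],[-19,-94.5,50,-0.002,1],[-19,-94.5,100,-0.002,1],[-19,-94.5,140,-0.002,1],[-19,-94.5,158,-0.002,1],[-19,-94.5,158,-0.002,1],[-19,-94.5,158,-0.002,1]]'; python3 -c "
from h import *
goto(656,-256.1,16,82.7)"
```

```text
time_s: 22.85
tcp_pos: [0.6571, -0.258, 0.0341]
tcp_rot: [0.002, 0.065, 0.998, -0.001]
contact_force: [0.4, -0.7, -2.0]
width: 0.0187
tcp [ 657.1 -258.    34.1] jaw 82.6 j6 -1.92 t 22.85 | row [ 1.4  1.7 18.1] -0.0018 alt turn 3.14
```

```bash
python3 -m jog '[[0.5,0.8,10,0,1],[0.5,0.8,14,0,1],[0.5,0.8,14,0,1]]'; python3 -c "
from h import *
goto(656,-256.1,16,82.7);print(readout.sense()['contact_force'])"
```

```text
time_s: 23.22
tcp_pos: [0.655, -0.2567, 0.0174]
tcp_rot: [-0.0, 0.065, 0.998, 0.0]
contact_force: [-1.2, 0.7, -2.3]
width: 0.019
tcp [ 655.  -256.7   17.4] jaw 82.56 j6 -1.92 t 23.225 | row [-0.9  0.7  1.4] -0.0024 alt turn 3.139
[-1.18434941  0.708069   -2.29696911]
```

```bash
python3 -m jog '[[-0.7,0.5,2,0,1],[-0.7,0.5,2.5,0,1],[-0.7,0.5,2.5,0,1]]'; python3 -c "
from h import *
goto(656,-256.1,16,82.7);print(readout.sense()['contact_force'])"
```

```text
time_s: 23.6
tcp_pos: [0.6563, -0.2567, 0.0161]
tcp_rot: [0.0, 0.065, 0.998, -0.0]
contact_force: [-2.1, 0.4, 5.3]
width: 0.0192
tcp [ 656.3 -256.7   16.1] jaw 82.56 j6 -1.92 t 23.6 | row [0.3 0.5 0.1] -0.0024 alt turn 3.139
[-2.11285747  0.37274936  5.30806079]
```

Contact with the board. Release, rise and check.

```bash
python3 -m jog '[[0,0,0,0,0.4],[0,0,0,0,0.4],[0,0,-3,0,0.3],[0,0,-40,0,0.2],[0,0,-90,0,0],[0,0,-140,0,0],[0,0,-185,0,0],[0,0,-185,0,0]]'; python3 -m jog '[[0,0,0,0,0]]'; python3 look.py b9 scraper=.01;  python3 - <<'E'
from boards import *
st=readout.sense(); w=read_camera('wrist')
overlay('wrist',w,[('scraper',656,-256.1,-7.3,6),('board',656,-256.1,-7.3,0)],st,'pics/o14.png')
goto(460,88,200,90)
E
```

```text
time_s: 24.6
tcp_pos: [0.6579, -0.2573, 0.2059]
tcp_rot: [0.004, 0.065, 0.998, -0.002]
contact_force: [-0.8, -0.4, 0.0]
width: 0.0854
time_s: 24.72
tcp_pos: [0.6557, -0.2562, 0.1997]
tcp_rot: [-0.0, 0.065, 0.998, 0.0]
contact_force: [-0.6, 0.0, -0.6]
width: 0.0853
tcp [ 655.7 -256.2  199.7] j6 -1.9223607331463377 t 24.725
scraper 0.74 [411. 272.] {'c': array([826.2, -57.5]), 's': array([80.6, 14.6]), 'a': 59.4, 'mean': array([826.6, -53. ]), 'pca': np.float64(56.7)}
scraper 0.58 [254. 164.] {'c': array([ 656.9, -256.9]), 's': array([124.6,  51.8]), 'a': -6.8, 'mean': array([ 653.9, -256.5]), 'pca': np.float64(-7.4)}
tcp [ 655.4 -256.1  198.4] jaw 82.56 j6 -1.92 t 24.875 | row [238.3 315.9  -0.5] -0.1298 alt turn 3.012
```

View pics/o14.png

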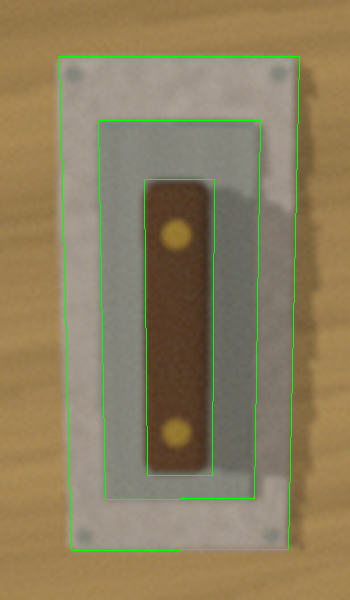

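The scraper is placed within about 1 mm. Last, the tape.

```bash
python3 -m jog '[[36,45,0,0,0],[72,91,0,0,0],[109,137,0,0,0],[145,183,0,0,0],[181,229,0,0,0],[217,275,0,0,0],[253,318,0,0,0],[253,318,0,0,0]]'; python3 -m jog '[[0,0,0,0,0],[0,0,0,0,0]]'; python3 look.py b10 tape=.025 tape=.0125; python3 - <<'E'
from boards import *
st=readout.sense(); w=read_camera('wrist')
overlay('wrist',w,[('tape',452,96,0,0)],st,'pics/o15.png')
E
```

```text
time_s: 25.88
tcp_pos: [0.4438, 0.0943, 0.1997]
tcp_rot: [-0.001, 0.063, 0.998, 0.0]
contact_force: [0.7, -0.1, -0.5]
width: 0.085
time_s: 26.12
tcp_pos: [0.4469, 0.0908, 0.2]
tcp_rot: [-0.0, 0.066, 0.998, -0.0]
contact_force: [-0.2, -0.4, 0.4]
width: 0.0855
tcp [446.9  90.8 200. ] j6 -1.4073683527241316 t 26.125
tape 0.79 [267. 186.] {'c': array([449.6,  96.2]), 's': array([59.4, 59.3]), 'a': 82.5, 'mean': array([450.3,  95.8]), 'pca': np.float64(17.9)}
tape 0.79 [267. 186.] {'c': array([452.2,  96.1]), 's': array([61.7, 61.6]), 'a': 82.5, 'mean': array([452.9,  95.6]), 'pca': np.float64(17.9)}
```

View pics/o15.png

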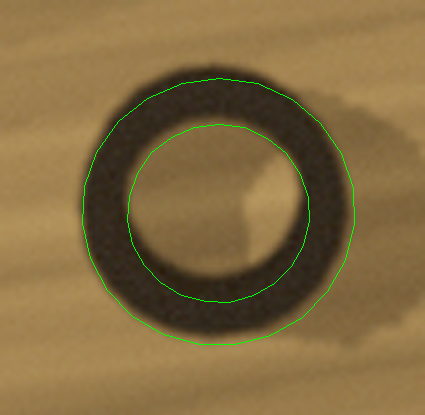

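View pics/b10.png

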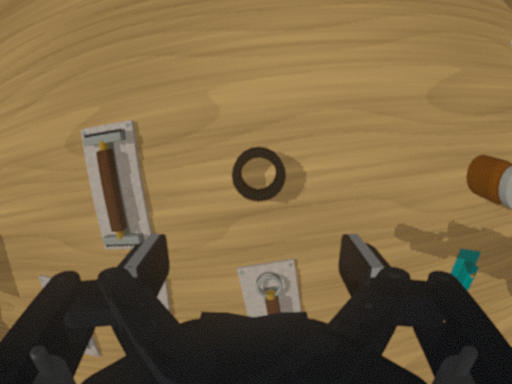

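```bash
python3 -c "
from h import *
goto(449.7,95.7,4,82.5)"
```

```text
tcp [446.6  91.  200.1] jaw 82.48 j6 -1.41 t 26.325 | row [ -2.5   5.1 196.1] -0.0003 alt turn 3.141
```

```bash
python3 -m jog '[[-2.5,5,50,0,0],[-2.5,5,100,0,0],[-2.5,5,150,0,0],[-2.5,5,180,0,0],[-2.5,5,195,0,0],[-2.5,5,195,0,0]]';python3 -m jog '[[0,0,0,0,0.2],[0,0,0,0,0.4],[0,0,0,0,0.5],[0,0,0,0,1],[0,0,0,0,1]]' 30; python3 -c "
from h import *
goto(449.7,95.7,4,82.5)"
```

```text
time_s: 27.08
tcp_pos: [0.4489, 0.0959, 0.0043]
tcp_rot: [-0.001, 0.065, 0.998, -0.0]
contact_force: [-0.4, -0.1, 0.7]
width: 0.0854
time_s: 27.7
tcp_pos: [0.4502, 0.0962, 0.0066]
tcp_rot: [0.001, 0.065, 0.998, 0.0]
contact_force: [-1.1, -1.5, 6.3]
width: 0.0594
tcp [450.2  96.2   6.6] jaw 82.57 j6 -1.4 t 27.7 | row [ 0.4 -0.6  2.6] 0.0011 alt turn -3.14
```

```bash
python3 -m jog '[[0,0,-30,0,1],[0,0,-80,0,1],[0,0,-140,0,1],[0,0,-180,0,1],[0,0,-180,0,1]]';  python3 -m jog '[[-50,-18,0,0,1],[-100,-36,0,0,1],[-150,-54,0,0,1],[-190,-68,0,0,1],[-211,-74,0,0,1],[-211,-74,0,0,1],[-211,-74,0,0,1]]';  python3 - <<'E'
from boards import *
st=readout.sense(); w=read_camera('wrist'); cv2.imwrite('pics/b11.png',w[:,:,::-1])
for o in boards('wrist',w,st): print(*o)
p=st['tcp_pos']*1000; print(p)
overlay('wrist',w,[('tape',p[0],p[1],0,p[2]-6.6),('btape',656.2,-99.3,-9.4,0)],st,'pics/o16.png')
goto(656.2,-99.3,13,82.5)
E
```

```text
time_s: 28.32
tcp_pos: [0.4512, 0.0964, 0.1888]
tcp_rot: [0.004, 0.065, 0.998, 0.001]
contact_force: [0.8, -1.0, -1.9]
width: 0.0597
time_s: 29.2
tcp_pos: [0.6479, -0.0039, 0.1842]
tcp_rot: [-0.001, 0.065, 0.998, 0.0]
contact_force: [-0.1, 0.3, -1.7]
width: 0.0593
[162.  41.] 3695 {'c': array([477.7, -87.1]), 's': array([104.4,  73.3]), 'a': -2.4, 'mean': array([487.4, -86.2]), 'pca': np.float64(5.4)}
[335. 165.] 7225 {'c': array([677.4,  93.2]), 's': array([210.6,  73.6]), 'a': 2.7, 'mean': array([653.7,  90.8]), 'pca': np.float64(1.4)}
[172. 181.] 7581 {'c': array([ 666.7, -101. ]), 's': array([183.8,  72.5]), 'a': -9.5, 'mean': array([646.7, -98.5]), 'pca': np.float64(-14.2)}
[ 70. 196.] 3250 {'c': array([ 656.1, -255.7]), 's': array([162.6,  74.4]), 'a': -7.4, 'mean': array([ 646.8, -245.8]), 'pca': np.float64(-5.3)}
[502. 328.] 586 {'c': array([1035.1,  481.2]), 's': array([215.6,  58.3]), 'a': 44.7, 'mean': array([1021.3,  456.9]), 'pca': np.float64(41.8)}
[647.85777633  -3.89130028 184.19480103]
tcp [648.   -3.8 184.8] jaw 82.59 j6 -1.57 t 29.25 | row [-20.8 -93.7 171.7] 0.0016 alt turn -3.14
```

View pics/o16.png

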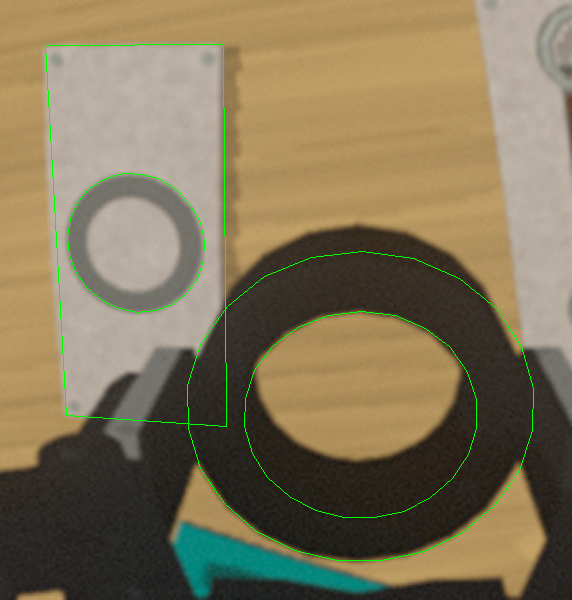

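The held ring fits the TCP model, since its hole's near edge and outer far edge coincide. The silhouette fits at (656.2,-99.3). Place it.

```bash
python3 -m jog '[[-10,-47,0,0,1],[-20.8,-93.7,10,0,1],[-20.8,-93.7,50,0,1],[-20.8,-93.7,100,0,1],[-20.8,-93.7,140,0,1],[-20.8,-93.7,160,0,1],[-20.8,-93.7,160,0,1],[-20.8,-93.7,160,0,1]]'; python3 -c "
from h import *
goto(656.2,-99.3,13,82.5)"
```

```text
time_s: 30.25
tcp_pos: [0.6588, -0.1001, 0.0274]
tcp_rot: [0.002, 0.065, 0.998, -0.0]
contact_force: [-0.2, -0.1, -0.9]
width: 0.0593
tcp [ 658.8 -100.1   27.4] jaw 82.58 j6 -1.71 t 30.25 | row [ 2.7  0.5 14.4] 0.0014 alt turn -3.14
```

```bash
python3 -m jog '[[1,0.3,8,0,1],[1,0.3,11,0,1],[1,0.3,11,0,1]]'; python3 -c "
from h import *
goto(656.2,-99.3,13,82.5)"
```

```text
time_s: 30.62
tcp_pos: [0.6565, -0.0995, 0.0142]
tcp_rot: [-0.0, 0.065, 0.998, 0.0]
contact_force: [0.0, 0.7, -1.8]
width: 0.0592
tcp [656.5 -99.5  14.2] jaw 82.56 j6 -1.71 t 30.625 | row [0.3 0.2 1.2] 0.0011 alt turn -3.141
```

```bash
python3 -m jog '[[0,0,1.5,0,1],[0,0,2.2,0,1],[0,0,2.2,0,1]]'; python3 -c "
from h import *
goto(656.2,-99.3,13,82.5)"
```

```text
time_s: 31.0
tcp_pos: [0.6568, -0.0996, 0.0126]
tcp_rot: [0.0, 0.065, 0.998, -0.0]
contact_force: [-2.4, 0.4, 4.0]
width: 0.059
tcp [656.8 -99.6  12.6] jaw 82.56 j6 -1.71 t 31.0 | row [ 0.6  0.2 -0.4] 0.0011 alt turn -3.141
```

```bash
python3 -m jog '[[0,0,0,0,0],[0,0,0,0,0],[0,0,0,0,0],[0,0,-40,0,0],[0,0,-90,0,0],[0,0,-140,0,0],[0,0,-185,0,0],[0,0,-185,0,0]]'; python3 -m jog '[[0,0,0,0,0]]'; python3 look.py b12 tape=.031;  python3 - <<'E'
from boards import *
st=readout.sense(); w=read_camera('wrist')
overlay('wrist',w,[('tape',656.2,-99.3,0,6),('board',656.2,-99.3,-9.4,0)],st,'pics/o17.png')
E
```

```text
time_s: 32.0
tcp_pos: [0.6586, -0.1, 0.202]
tcp_rot: [0.004, 0.065, 0.998, -0.001]
contact_force: [-0.0, 0.0, -0.2]
width: 0.0856
time_s: 32.12
tcp_pos: [0.6562, -0.0995, 0.1964]
tcp_rot: [-0.0, 0.065, 0.998, 0.0]
contact_force: [-0.6, 0.7, 0.5]
width: 0.0852
tcp [656.2 -99.5 196.4] j6 -1.706839568464726 t 32.125
tape 0.83 [255. 186.] {'c': array([657.2, -99.9]), 's': array([59.4, 59.4]), 'a': -52.6, 'mean': array([657.3, -99.8]), 'pca': np.float64(-14.4)}
```

View pics/o17.png

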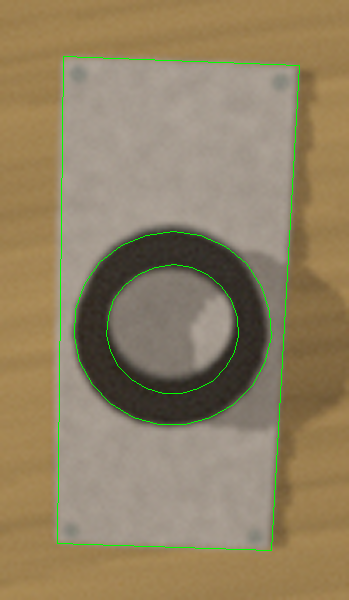

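The ring is concentric with its silhouette. I'll back off to the side and take a last overview.

```bash
python3 -m jog '[[20,50,-10,0,0],[50,105,-20,0,0],[85,155,-30,0,0],[120,205,-30,0,0],[155,255,-30,0,0],[190,305,-30,0,0],[225,355,-30,0,0],[260,405,-30,0,0]]'; python3 -m jog '[[0,0,0,0,0],[0,0,0,0,0]]'; python3 - <<'E'
from ov import *
t=read_camera('top'); st=readout.sense()
dx=np.array([-1.5,-2.7])
cv2.imwrite('pics/end.png',cv2.resize(t[90:330,60:460],None,fx=2,fy=2,interpolation=cv2.INTER_CUBIC)[:,:,::-1])
for n,z in(('loop_tool',.015),('rake',.015),('scraper',.01),('tape',.018),('jar',.04),('billet',.055)):
    for d in nets.cut_out(n,"top"):
        if d['score']>.4: print(n,round(d['score'],2),rect("top",d['mask'],z))
E
```

```text
time_s: 33.28
tcp_pos: [0.4498, 0.3371, 0.2262]
tcp_rot: [-0.001, 0.065, 0.998, -0.0]
contact_force: [1.3, 0.3, -0.0]
width: 0.0853
time_s: 33.52
tcp_pos: [0.451, 0.3354, 0.2263]
tcp_rot: [-0.001, 0.064, 0.998, -0.001]
contact_force: [0.1, -0.4, 0.2]
width: 0.0857
loop_tool 0.83 {'c': array([653.8,  91.5]), 's': array([92.5, 21.2]), 'a': 2.2, 'mean': array([653.8,  90.5]), 'pca': np.float64(2.3)}
rake 0.75 {'c': array([445.5, -90. ]), 's': array([145.2,  51. ]), 'a': -2.6, 'mean': array([443.5, -90.8]), 'pca': np.float64(-3.1)}
scraper 0.9 {'c': array([841.1, -67.9]), 's': array([120.4,  47.6]), 'a': 60.6, 'mean': array([840.2, -68.7]), 'pca': np.float64(60.3)}
scraper 0.78 {'c': array([668.8, 388.7]), 's': array([124.7,  49.8]), 'a': -19.1, 'mean': array([668.5, 388.8]), 'pca': np.float64(-17.6)}
scraper 0.64 {'c': array([ 655.9, -258.2]), 's': array([129.3,  53. ]), 'a': -7.9, 'mean': array([ 654.6, -258.6]), 'pca': np.float64(-8.7)}
tape 0.75 {'c': array([ 656.9, -101.1]), 's': array([60.9, 59.7]), 'a': -1.6, 'mean': array([ 657. , -101.7]), 'pca': np.float64(-9.0)}
jar 0.61 {'c': array([500.9, 407.5]), 's': array([72.9, 34.7]), 'a': 78.3, 'mean': array([500.6, 405.1]), 'pca': np.float64(67.1)}
billet 0.73 {'c': array([ 521.8, -436.1]), 's': array([133.9,  73.7]), 'a': -10.2, 'mean': array([ 520.6, -436. ]), 'pca': np.float64(-13.3)}
```

View pics/end.png

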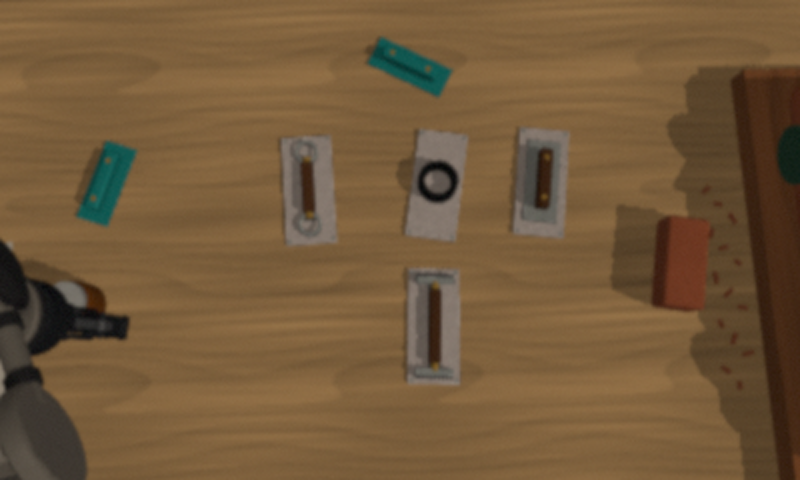

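The overview shows all four tools on their boards: loop (307,188), tape (437,182), scraper (543,180) and rake (434,325), in zoomed crop pixels. The billet and look-alikes haven't moved, and the jar is still standing, partly hidden by the arm. Handing in.

```bash
python3 -c "
from plant import workorder; print(workorder.finish_job())"
```

```text
the job is handed in; nothing more can be done
None
```

All four tools are back on their boards, each lying flat over its silhouette. I placed them in the order you named: loop tool, rake, steel scraper with the brown grip, then the tape. The job was handed in at about 34 s of the 96 s allowed.

- **Placement:** After each release, a wrist-camera check showed the tool within about 1 mm of its silhouette. The three long tools were also within about half a degree.
- **Camera disagreement:** The top camera puts everything 1–4 mm farther towards -y than the wrist camera, tools and boards alike. I took this as a calibration offset, because the tool-to-board fit is the same in both views.
- **Forces:** The highest contact force I read was about 14 N, while setting down the rake.
- **Left alone:** The billet and both turquoise look-alikes are where they were, to within what the top camera can resolve. The jar was partly hidden by the arm in the last picture, so its reading was incomplete. It was still standing and nothing had gone near it below about 0.19 m.

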